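# Hold the compost hatch open with its pull pin

### The arm

A 7-joint arm with a two-finger parallel gripper is mounted at the origin on a cart in front of the work surface, level with it; the furniture and walls round the work are solid. World frame = base frame: x ahead of the robot, y to its left, z up, the work surface at z = 0. Lengths are in m, angles in degrees, forces in N, time in s.
With the tool pointing down it reaches from about 0.4 to 0.75 m from the base axis. Payload 19.5 kg.
Tool frame: the origin (TCP) lies where the fingers leave the gripper's body, on its centre line; the fingertips stand 73 mm ahead of it and the grasp point (between the pads) lies 54 mm ahead of it; y points along the fingers, z is the direction in which the jaws open and shut, and the axes are right-handed (so a half turn about y gives the same grasp; the last joint's range is limited). The gripper opens to 85 mm and grips with 20 to 120 N. Pads are 22 mm wide; open, the fingers measure 114 mm over their backs; the gripper's body (76 mm by 85 mm) begins 54 mm behind the grasp point. The pads swing forward as they close: fully open they stand 13 mm farther back than shut.
Start: joints at [-72.118, 40.479, -1.581, 85.061, 1.261, 54.483, -4.326], TCP at [0.199, 0.539, 0.304] pointing down, gripper open.
Joint ranges: [-155.06, 155.06], [-18.47, 123.98], [-90, 86.84], [0, 140.48], [-83.41, 263.41], [0, 116], [-161.91, 161.91]. Speed limits (degrees/s): [108.29, 108.29, 147.25, 147.25, 172.46, 172.46, 172.46].

### API

Orientations are given as a 3x3 rotation matrix whose columns are the frame's x, y, z axes.
In Python, from station import bot, status, imaging gives the robot as it stands. Calls block until the motion is done:
- bot.move_to(position, orientation): joint-space move of the TCP to a pose.
- bot.move_straight(position, rotation=None, max_speed=0.15, until_force=None): straight line of the TCP; rotation=None keeps the orientation; max_speed is the mean speed in m/s. With until_force (N) it stops when the force on the tool has changed by that much, and returns True; else False.
- bot.move_j(angles): joint-space move.
- bot.grip(opening, squeeze=None): finger opening in m; squeeze is the grip in N (None keeps the last); returns when the fingers have stopped.
- bot.sleep(seconds).
- bot.inverse_kinematics(position, orientation): joint angles nearest the present ones, or None.
- status.state(): the state.
- imaging.capture(name): name is "side" or "top"; returns a dict with "img" (480x640x3 uint8, red, green, blue), "fx", "fy", "cx", "cy" (pixels), "eye" and "orientation" of the camera in the world. Camera axes: x right, y down, z forward; pixel columns grow to the right and rows downward; lengths in m; the calibration is good to about 2 mm. A picture is of the moment at which its call begins. There is no depth.
A pose or a line that the arm cannot do raises bot.IKError and nothing moves.
- bot.finish_job(): hands the job in, once; it reports no verdict.
The state is a dict: "clock": time; "joint_pos": joint angles; "joint_vel": joint speeds; "joint_torque": joint torques, N m; "tcp_pos": TCP position; "tcp_rot": TCP orientation; "ft_force": force on the tool from outside, world axes, zero at the start; "torque": the same for the moment, N m; "grip_width": finger opening in m.
Only numpy, scipy, OpenCV 4.12 (cv2) and the standard library are available. Lean on these libraries where they do the work, as an engineer would, in place of code of your own. Each camera call takes 0.05 s, during which the arm holds its last target.

### The job

Take the pull pin (steel foot, slim wooden grip) out of the wooden crate, leaving the other things in there undisturbed, and seat it foot down in the socket on the sprung cover of the compost caddy. Then pull the cover out with the pin, towards the caddy's front, until the pointer on the cover's left edge stands level with the upright fin of the clip on the caddy's side, and finish while holding it there by the pin: do not let go, as the spring would close the cover.

Things in the scene. Friction and masses are not known exactly. Their poses are not given: they have to be found in the camera images.
- pin_center (a point): pull pin, loose, 110 mm tall, standing upright in the crate at the start (in any of its six places); this point is on its axis 55 mm above the foot, z up along the axis. From the foot up: steel shank 26 mm diameter and 34 mm long with a chamfered end; steel collar 40 mm diameter, 6 mm thick; straight round wooden grip 24 mm diameter from 40 to 98 mm above the foot; wooden head 30 mm diameter at 98 to 110 mm. Take it by the straight grip
- socket (a point): centre of the mouth of the socket on the caddy's sliding cover: an upright round hole 29 mm wide and 36 mm deep in a dark steel block 50 x 50 mm, 38 mm tall; the mouth is at the block's top, about 106 mm above the worktop. Moves with the cover. Its axes are the caddy's: -x is the way the cover pulls out, y to the left. The fully seated pin rests with its collar on the block, its centre point 21 mm above this point
- pointer (a point): tip of the dark steel pointer that reaches from the sliding cover across the caddy's left guide rail, 76 mm above the worktop; moves with the cover; axes as the caddy's
- mark (a point): the mark: a clip fixed on the outside of the caddy's left wall, with an upright fin 4 mm thick, 30 mm tall; this point is in the fin's middle plane, at the pointer's height; axes as the caddy's. The cover is at the mark when the pointer tip has the same place as this point along the caddy's x (the pointer passes beside the fin and does not hit it)
- caddy: compost caddy, fixed low white box 260 x 160 x 72 mm (x, y, height); origin at the centre of its underside; its front (-x) faces the robot more or less; the cover slides out along its -x. The cover is a flat steel plate 200 x 136 mm on top between two guide rails, top face 68 mm above the worktop
- cover: the sliding cover itself with socket block and pointer; it slides 0.14 m out along the caddy's -x, from closed (start); the mark lies 0.06 to 0.102 m out. A spring closes it: about 2.5 N when closed, growing by 35 N/m to about 6 N at 0.10 m
- pin: the pull pin, about 0.15 kg, origin at the centre of its foot; it is held firmest against tilting when the fingers close along the direction of the pull (the caddy's x)
- crate: fixed low slatted wooden crate 180 x 280 x 55 mm (x, y, height), floor 7 mm thick, walls 7 mm; origin at the centre of its underside. It holds the pin and five other things in six places, two along its x (80 mm apart) by three along its y (92 mm apart)
- spice_a_at (a point): spice jar with red lid, 45 mm diameter, 106 mm tall; loose, in the crate, to be left there; point on its axis 30 mm above its underside
- spice_b_at (a point): another spice jar with red lid, 45 mm diameter, 106 mm tall; loose, in the crate, to be left there; point on its axis 30 mm above its underside
- garlic_at (a point): garlic bulb, 60 x 57 x 58 mm; loose, in the crate, to be left there; point on its axis 30 mm above its underside
- lemon_at (a point): lemon, 71 x 53 x 51 mm; loose, in the crate, to be left there; point on its axis 30 mm above its underside
- jar_at (a point): glass jar with white lid, 58 x 62 x 99 mm; loose, in the crate, to be left there; point on its axis 30 mm above its underside

How it is judged (in metres and radians):
On the way:
1. the pin stands seated in the socket while the cover is still nearly closed (z of pin_center in the frame of socket below 0.029 m and horizontal distance between pin_center and socket below 0.012 m and angle between pin_center's own z axis and vertical below 0.25 rad and x of socket in the frame of caddy above -0.1 m), for 0.1 s.
At the end, for the whole second after the job is handed in: pin seated (centre under 29 mm above the socket mouth, within 12 mm of its axis, leaning under 0.25 rad), pointer within 7 mm of the mark along the caddy's x, cover still, fingers holding the pin (over 2 N), neither fingers nor arm pressing on the cover (z of pin_center in the frame of socket below 0.029 m and horizontal distance between pin_center and socket below 0.012 m and angle between pin_center's own z axis and vertical below 0.25 rad and x of pointer in the frame of mark between -0.007 and 0.007 m and linear speed of cover below 0.01 m/s and contact force between the fingers and pin above 2 N and contact force between each of the fingers, the arm and cover below 1 N); the arm keeps its last pose, push and grip.
It fails at once if another thing in the crate was moved more than 40 mm or knocked over (distance of any of spice_a_at, spice_b_at, garlic_at, lemon_at, jar_at from where it was at the start of the episode above 0.04 m or angle between any of spice_a_at, spice_b_at, jar_at's own z axis and vertical above 0.6 rad).
It also fails if it takes over 51 s, if anything falls off the work surface, if the arm or the gripper's body presses on something with over 40 N, if the wrist force passes 120 N, or if a joint passes its speed limit or range.

## Working session

There is one attempt and no reset: what is moved stays moved. The work goes in short steps, each a Python script; the robot and the scene stay as the last script left them, time stands still between calls to the robot, and variables do not carry over. Pictures are saved under pics/ and viewed, and the job is handed in when it is done.

```bash
mkdir -p pics; ls; python3 - <<'E'
from station import bot,status,imaging
import cv2,pickle
for n in("top","side"):
    c=imaging.capture(n);cv2.imwrite(f"pics/{n}0.png",c["img"][:,:,::-1]);pickle.dump(c,open(f"{n}0.pkl","wb"))
    print(n,c["fx"],c["fy"],c["cx"],c["cy"],c["eye"],c["orientation"])
s=status.state();print(s["clock"],s["tcp_pos"],s["tcp_rot"],s["ft_force"])
E
```

```text
pics
top 433.27858240223765 433.27858240223765 318.21816342321694 241.3639016649523 [ 0.33433175 -0.03226937  0.96627384] [[-0.06945163 -0.97701096  0.20155909]
 [-0.99757741  0.06882327 -0.01013247]
 [-0.00397242 -0.20177451 -0.97942395]]
side 531.778733063267 531.778733063267 314.87847363987123 248.91558847236294 [0.46669321 0.79625967 0.68481915] [[-0.9996954  -0.01005253  0.0225402 ]
 [-0.02415988  0.58515158 -0.81056396]
 [-0.00504121 -0.81086163 -0.58521621]]
0.1 [0.19914696 0.53925709 0.30350267] [[ 9.38053937e-01 -3.26083530e-04  3.46489113e-01]
 [-3.46489266e-01 -8.51052985e-04  9.38053551e-01]
 [-1.10032195e-05 -9.99999585e-01 -9.11318046e-04]] [-0.66717005 -0.55501052  0.31010327]
```

View pics/top0.png

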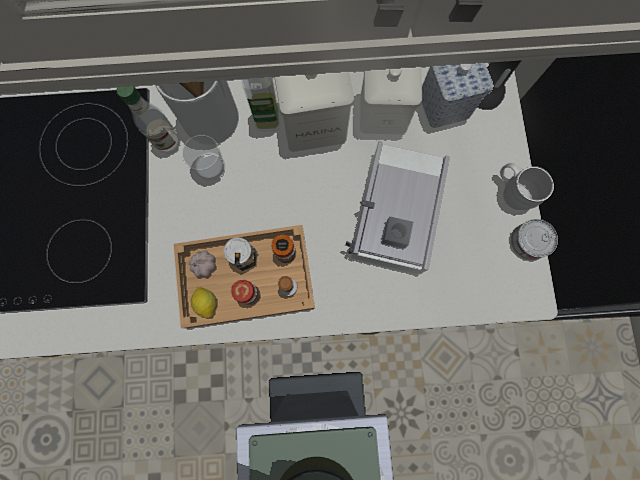

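View pics/side0.png

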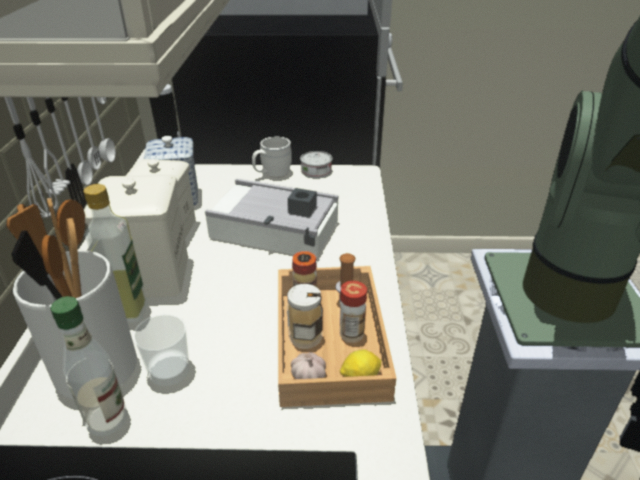

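Top view: the pin is at about (287,287), the socket block at (398,230), the pointer at (368,205) and the clip at (349,246). I'll zoom in on both views.

```bash
python3 - <<'E'
import cv2,pickle
def crop(n,x0,y0,w,h,s,o):
    im=cv2.imread(f"pics/{n}0.png")[y0:y0+h,x0:x0+w]
    cv2.imwrite(f"pics/{o}.png",cv2.resize(im,None,fx=s,fy=s,interpolation=cv2.INTER_CUBIC))
crop("top",335,135,130,140,4,"z1");crop("top",225,220,100,110,5,"z2")
crop("side",200,170,150,90,5,"z3");crop("side",280,240,100,100,5,"z4")
E
```

```text
(no output)
```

View pics/z1.png

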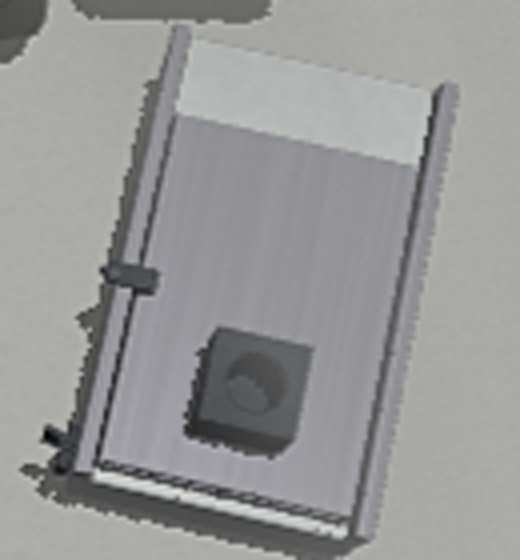

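View pics/z2.png

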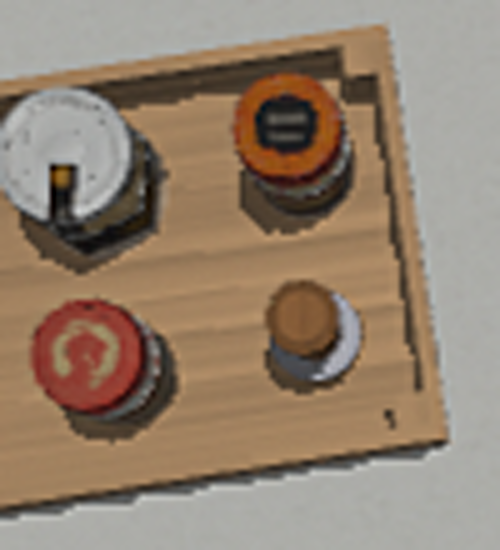

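View pics/z3.png

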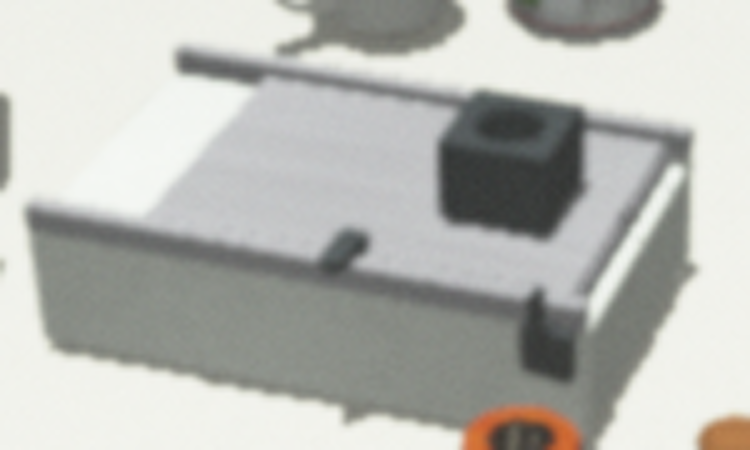

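View pics/z4.png

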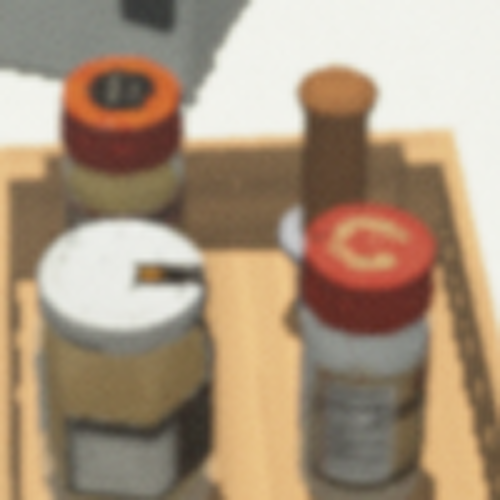

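```bash
cat > h.py <<'E'
import numpy as np,pickle
def load(n): return pickle.load(open(f"{n}.pkl","rb"))
def ray(c,u,v):
    d=np.array(c["orientation"])@np.array([(u-c["cx"])/c["fx"],(v-c["cy"])/c["fy"],1.]);return np.array(c["eye"]),d/np.linalg.norm(d)
def atz(c,u,v,z):
    e,d=ray(c,u,v);return e+d*(z-e[2])/d[2]
def tri(c1,p1,c2,p2):
    e1,d1=ray(c1,*p1);e2,d2=ray(c2,*p2)
    t=np.linalg.lstsq(np.c_[d1,-d2],e2-e1,rcond=None)[0];a=e1+t[0]*d1;b=e2+t[1]*d2
    return (a+b)/2,np.linalg.norm(a-b)
def proj(c,P):
    q=np.array(c["orientation"]).T@(np.array(P)-c["eye"]);return q[0]/q[2]*c["fx"]+c["cx"],q[1]/q[2]*c["fy"]+c["cy"]
E
python3 - <<'E'
from h import *
import cv2
np.set_printoptions(precision=4,suppress=True)
T=load("top0");S=load("side0")
f=lambda x,y,s,ox,oy:((x+.5)/s-.5+ox,(y+.5)/s-.5+oy)
tz=lambda x,y:f(x,y,4,335,135); sz=lambda x,y:f(x,y,5,200,170)
P=f(304,318,5,225,220),f(338,92,5,280,240)
print("pin",atz(T,*P[0],.117),atz(S,*P[1],.117),tri(T,P[0],S,P[1]))
# collar z=.047
q=f(317,338,5,225,220);print("collar",atz(T,*q,.047))
P=tz(255,382),sz(512,125)
print("sock",atz(T,*P[0],.106),atz(S,*P[1],.106),tri(T,P[0],S,P[1]))
P=tz(103,272),sz(325,265)
print("ptr",atz(T,*P[0],.076),atz(S,*P[1],.076),tri(T,P[0],S,P[1]))
for n,x,y in(("ctop",180,27),("nl",85,472),("fr",447,88),("nr",362,537)):print(n,atz(T,*tz(x,y),.072))
for n,x,y in(("fl",28,210),("nl",580,312),("fr",180,52),("nr",690,133)):print("S",n,atz(S,*sz(x,y),.072))
print("block top corners",[atz(T,*tz(x,y),.106)[:2] for x,y in((222,327),(314,346),(296,440),(200,425))])
for n,x0,y0,w,h,s,o in(("top",338,225,40,40,15,"z5"),("side",295,215,30,40,15,"z6")):
    im=cv2.imread(f"pics/{n}0.png")[y0:y0+h,x0:x0+w];cv2.imwrite(f"pics/{o}.png",cv2.resize(im,None,fx=s,fy=s,interpolation=cv2.INTER_CUBIC))
E
```

```text
pin [0.43  0.029 0.117] [0.4303 0.0364 0.117 ] (array([0.4303, 0.0294, 0.1118]), np.float64(0.0005941243224011947))
collar [0.429 0.029 0.047]
sock [ 0.5232 -0.2056  0.106 ] [ 0.5218 -0.206   0.106 ] (array([ 0.5224, -0.2054,  0.1065]), np.float64(0.0013856739532484188))
ptr [ 0.5955 -0.1372  0.076 ] [ 0.5981 -0.1397  0.076 ] (array([ 0.5965, -0.1372,  0.0772]), np.float64(0.0026142909277937438))
ctop [ 0.734  -0.1926  0.072 ]
nl [ 0.4888 -0.1186  0.072 ]
fr [ 0.6879 -0.3351  0.072 ]
nr [ 0.4445 -0.2591  0.072 ]
S fl [ 0.7333 -0.1877  0.072 ]
S nl [ 0.4902 -0.1121  0.072 ]
S fr [ 0.6877 -0.3323  0.072 ]
S nr [ 0.4434 -0.2589  0.072 ]
block top corners [array([ 0.5532, -0.1919]), array([ 0.5399, -0.2377]), array([ 0.4918, -0.2231]), array([ 0.5029, -0.1755])]
```

View pics/z5.png

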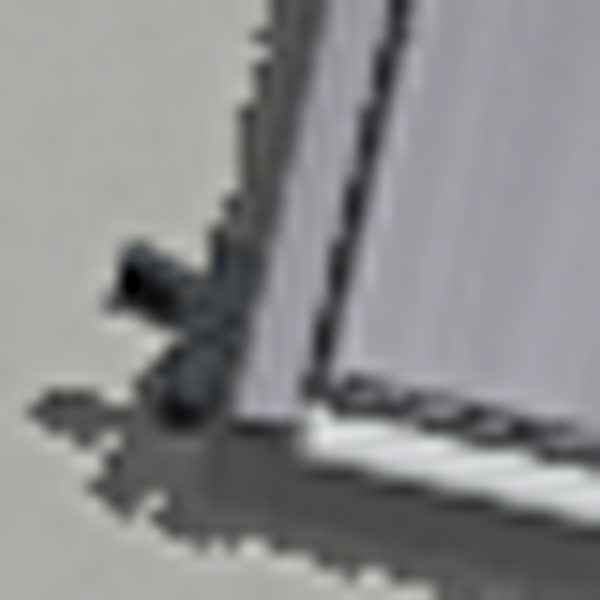

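View pics/z6.png

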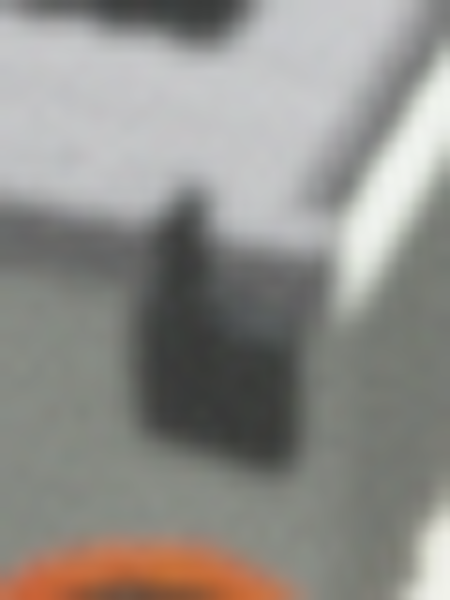

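```bash
cat >> h.py <<'E'
yaw=np.radians(-17.2);R=np.array([[np.cos(yaw),-np.sin(yaw),0],[np.sin(yaw),np.cos(yaw),0],[0,0,1]]);O=np.array([.5888,-.2264,0])
E
python3 - <<'E'
from h import *
import cv2
np.set_printoptions(precision=4,suppress=True)
T=load("top0");S=load("side0")
g=lambda x,y,ox,oy:((x+.5)/15-.5+ox,(y+.5)/15-.5+oy)
C=lambda P:R.T@(P-O)
print("sock",C(np.array([.5227,-.2056,.106])),"ptr",C(np.array([.5965,-.1375,.076])))
a=g(130,275,338,225)
for z in(.066,.076,.086,.091):
    print(z,C(atz(T,*a,z)))
for b in((190,195),(165,240),(155,270)):
    b=g(*b,295,215);p,e=tri(T,a,S,b);print(C(p),e,[C(atz(S,*b,z)) for z in (.076,.091)])
# overlays: fin candidate box
def draw(c,n,ox,oy,w,h,s,boxes,o):
    im=cv2.imread(f"pics/{n}0.png")[oy:oy+h,ox:ox+w];im=cv2.resize(im,None,fx=s,fy=s,interpolation=cv2.INTER_CUBIC)
    for (x0,x1,y0,y1,z0,z1),col in boxes:
        v=[(x,y,z) for x in(x0,x1) for y in(y0,y1) for z in(z0,z1)]
        for i in range(8):
            for j in range(i):
                if sum(p!=q for p,q in zip(v[i],v[j]))==1:
                    ps=[proj(c,R@np.array(k)+O) for k in(v[i],v[j])]
                    ps=[(int((p[0]-ox+.5)*s),int((p[1]-oy+.5)*s)) for p in ps];cv2.line(im,*ps,col,1)
    cv2.imwrite(f"pics/{o}.png",im)
B=[((-.13,.13,-.08,.08,0,.072),(0,0,255)),((-.098,-.094,.08,.1,.061,.091),(0,255,0))]
draw(T,"top",335,135,130,140,5,B,"o1");draw(S,"side",200,170,150,90,5,B,"o2")
E
```

```text
sock [-0.0693  0.0003  0.106 ] ptr [-0.0189  0.0872  0.076 ]
0.066 [-0.1104  0.0976  0.066 ]
0.076 [-0.1125  0.0977  0.076 ]
0.086 [-0.1146  0.0979  0.086 ]
0.091 [-0.1157  0.098   0.091 ]
[-0.116   0.0979  0.0919] 0.0002757779588458187 [array([-0.1081,  0.0754,  0.076 ]), array([-0.1157,  0.0967,  0.091 ])]
[-0.1133  0.098   0.0838] 0.001659246551898555 [array([-0.1085,  0.087 ,  0.076 ]), array([-0.1161,  0.1081,  0.091 ])]
[-0.112   0.098   0.0786] 0.002078338503558428 [array([-0.1096,  0.0944,  0.076 ]), array([-0.1172,  0.1152,  0.091 ])]
```

View pics/o1.png

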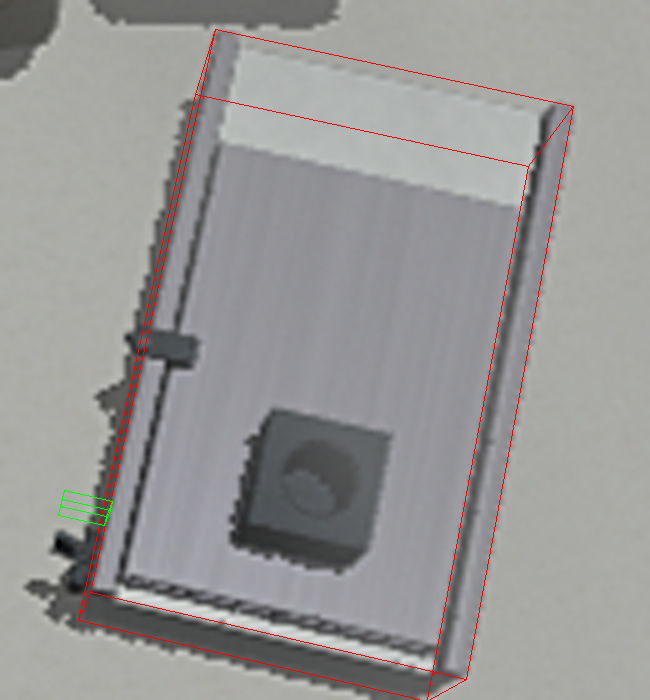

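View pics/o2.png

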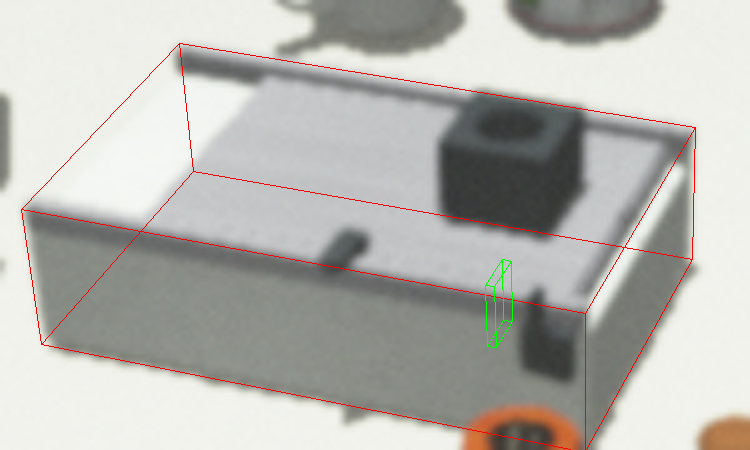

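```bash
cat >> h.py <<'E'
def tool(s=1):
    z=s*R[:,0];y=np.array([0,0,-1.]);return np.c_[np.cross(y,z),y,z]
E
python3 - <<'E'
from station import bot,status,imaging
from h import *
for s in(1,-1):
    for p in((.4298,.029,.25),(.4298,.029,.131),(.5227,-.2056,.30),(.5227,-.2056,.2),(.4275,-.177,.2)):
        q=bot.inverse_kinematics(p,tool(s));print(s,p,None if q is None else np.round(q,1))
print(status.state()["clock"])
E
```

```text
1 (0.4298, 0.029, 0.25) [-15.8  35.2  13.1 118.  -15.9  28.4  -8.2]
1 (0.4298, 0.029, 0.131) [ -9.6  49.1   2.7 123.8 -16.1   7.4  -9.1]
1 (0.5227, -0.2056, 0.3) [ 10.7  40.5  14.7  88.6 -12.   52.5  12.2]
1 (0.5227, -0.2056, 0.2) [15.5 47.6  5.2 95.  -6.3 37.7  6.9]
1 (0.4275, -0.177, 0.2) [ 17.2  41.7   2.4 114.9  -4.   23.4   5.5]
-1 (0.4298, 0.029, 0.25) [ 11.9  37.1 -34.2 117.2  35.2  36.1 116.6]
-1 (0.4298, 0.029, 0.131) [  3.   49.7 -19.8 123.4  60.7  17.2  93.1]
-1 (0.5227, -0.2056, 0.3) [ 37.   43.1 -37.7  87.6  29.1  59.3 154.5]
-1 (0.5227, -0.2056, 0.2) [ 38.8  52.4 -42.   94.2  43.1  50.8 142.2]
-1 (0.4275, -0.177, 0.2) [ 36.4  44.2 -32.  114.3  42.   33.5 138.2]
0.1
```

```bash
python3 - <<'E'
from station import bot,status,imaging
from h import *
import cv2
bot.grip(.052,60)
bot.move_to([.4298,.029,.23],tool(1))
print(status.state()["clock"],status.state()["tcp_pos"])
print(bot.move_straight([.4298,.029,.15],max_speed=.12,until_force=8))
for n in("top","side"):
    c=imaging.capture(n);cv2.imwrite(f"pics/{n}1.png",c["img"][:,:,::-1])
    im=c["img"][200:340,200:400,::-1] if n=="top" else c["img"][150:380,220:420,::-1]
    cv2.imwrite(f"pics/{n}1c.png",cv2.resize(im,None,fx=2.5,fy=2.5))
s=status.state();print(s["clock"],s["tcp_pos"],s["grip_width"],s["ft_force"])
E
```

```text
2.5667 [0.42994073 0.02978953 0.23000541]
False
3.4833 [0.43001022 0.02914062 0.1506314 ] 0.05191068930282032 [ 1.06683682 -0.06662451  0.13973325]
```

View pics/side1c.png

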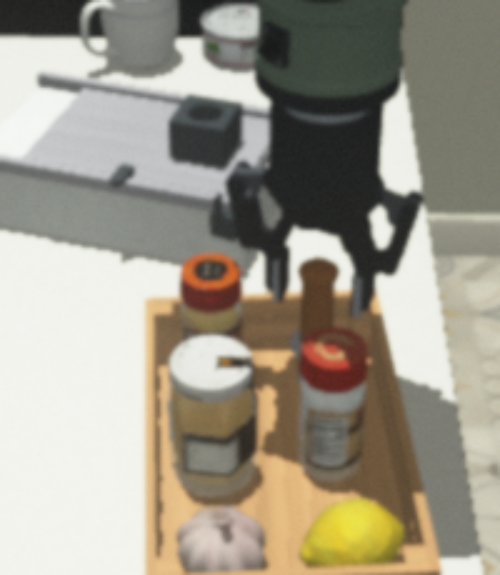

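View pics/top1c.png

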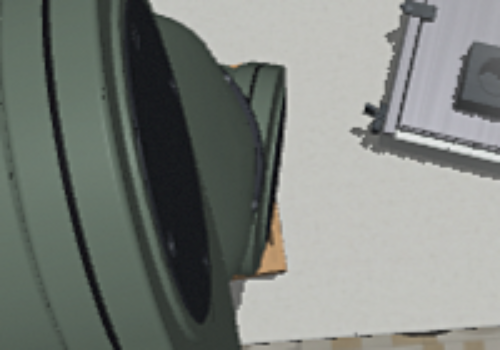

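The fingers straddle the pin: side crop pads at columns 277 and 360, pin head at 318. I'll descend, grip and lift.

```bash
python3 - <<'E'
from station import bot,status,imaging
from h import *
import cv2
print(bot.move_straight([.4298,.029,.131],max_speed=.08,until_force=8))
bot.grip(.0,60)
s=status.state();print(s["clock"],s["tcp_pos"],s["grip_width"],s["ft_force"])
bot.move_straight([.4298,.029,.275],max_speed=.15)
s=status.state();print(s["clock"],s["tcp_pos"],s["grip_width"],s["ft_force"])
for n in("side",):
    c=imaging.capture(n);pickle.dump(c,open("side2.pkl","wb"));cv2.imwrite(f"pics/{n}2.png",c["img"][:,:,::-1])
    im=c["img"][80:310,240:440,::-1]
    cv2.imwrite(f"pics/{n}2c.png",cv2.resize(im,None,fx=2.5,fy=2.5))
E
```

```text
False
4.2417 [0.42999347 0.0288914  0.13148014] 0.022936934433328712 [-0.04156897 -1.07115052  6.97794753]
5.35 [0.42957122 0.0290196  0.27450501] 0.022890501089912838 [ 0.49909883 -0.20530834 -1.70958885]
```

View pics/side2c.png

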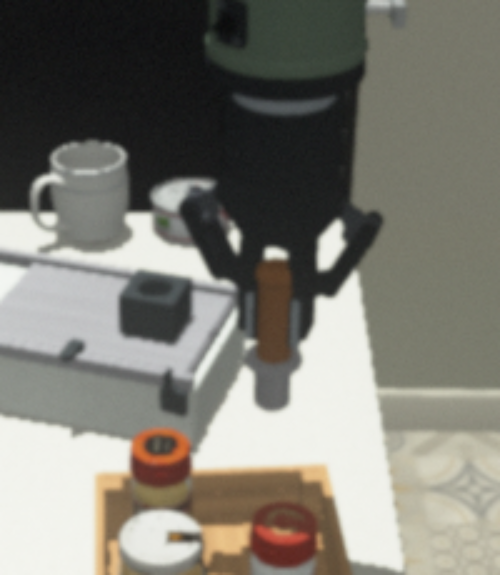

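```bash
python3 - <<'E'
from station import bot,status,imaging
from h import *
import cv2
bot.move_to([.5226,-.2056,.275],tool(1))
bot.move_straight([.5226,-.2056,.245],max_speed=.1,until_force=8)
s=status.state();print(s["clock"],s["tcp_pos"],s["grip_width"],s["ft_force"])
for n,y,x,h,w in(("side",100,210,150,180),("top",130,330,150,150)):
    c=imaging.capture(n);pickle.dump(c,open(n+"3.pkl","wb"));cv2.imwrite(f"pics/{n}3.png",c["img"][:,:,::-1])
    cv2.imwrite(f"pics/{n}3c.png",cv2.resize(c["img"][y:y+h,x:x+w,::-1],None,fx=4,fy=4,interpolation=cv2.INTER_CUBIC))
E
```

```text
6.8417 [ 0.5227475  -0.20507029  0.24524137] 0.022993164245042833 [ 0.64411933  0.72674886 -1.22379496]
```

View pics/side3c.png

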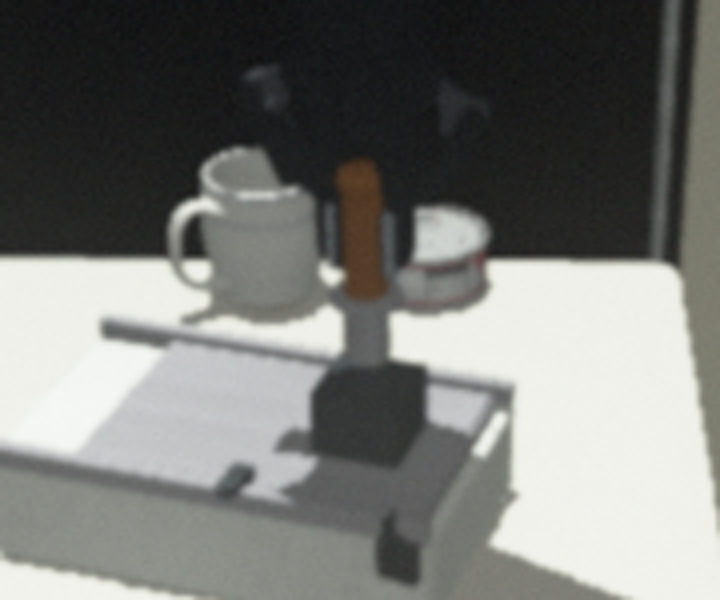

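View pics/top3c.png

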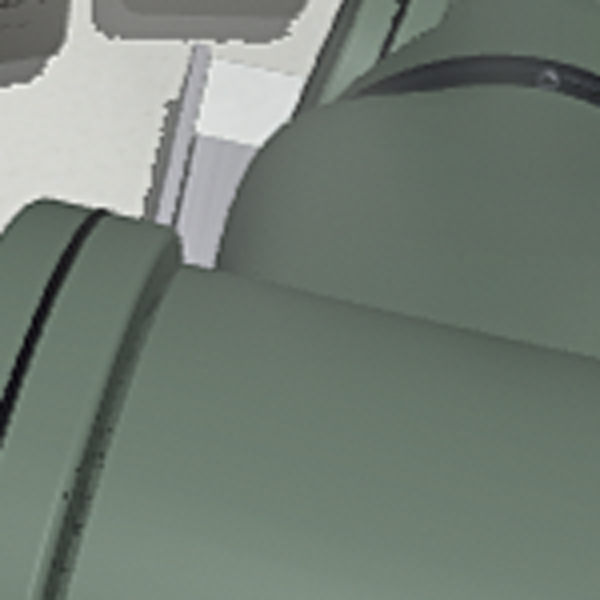

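```bash
python3 - <<'E'
from h import *
S=load("side3");p=np.array([.52275,-.2051,0])
for h in(0,10,34,40,98,110):
    u,v=proj(S,p+[0,0,.2452-.1245+h/1000]);print(h,(u-210+.5)*4,(v-100+.5)*4)
u,v=proj(S,[.5226,-.2056,.106]);print("mouth",(u-210+.5)*4,(v-100+.5)*4)
A=load("side3")["img"][100:250,210:390].astype(int)
for r in range(40,95,5):
    row=A[r,75:110];print(r*4,[(int(a),int(b)) for a,_,b in row[:]][::1] if 0 else ' '.join(f"{x[0]-x[2]}" if r<75 else f"{x.sum()//3}" for x in row))
E
```

```text
0 367.5421613074536 357.4431243067261
10 367.17012441746283 341.0400188736296
34 366.26141796162324 300.9751537919926
40 366.0306791507255 290.8018802686138
98 363.7232590773333 189.06773572385464
110 363.2277317846763 167.21993878460069
mouth 368.400002783686 380.79112821316335
160 -2 -2 0 -1 -3 -1 -2 -3 -2 2 7 13 23 26 33 33 31 26 14 2 -4 0 -1 -3 -1 1 -2 -1 -2 -3 -1 -3 0 2 -1
180 -2 -2 -2 -2 -2 -1 -1 2 12 32 45 46 50 49 50 51 50 48 46 32 13 1 -2 -1 -3 -3 0 0 0 -2 0 -1 -2 -1 0
200 3 4 3 0 0 -2 -2 -3 -3 6 23 39 42 44 43 44 45 46 46 40 24 6 1 -3 -3 -2 -2 -1 -2 0 -2 -2 -1 -1 0
220 -1 1 4 3 -2 -2 -4 -5 -4 4 24 37 41 45 46 44 46 45 41 26 4 -4 -4 -3 -3 -3 1 -1 -1 -1 -3 -1 1 7 5
240 2 3 2 2 1 -3 -4 -5 -5 1 18 32 37 44 43 45 45 45 40 27 7 -3 -4 -4 -4 -3 -1 0 -2 2 0 0 -1 1 0
260 1 3 3 3 4 5 3 -2 -1 1 14 31 41 44 42 44 42 44 43 32 10 -2 -4 -4 -4 -1 1 1 3 2 3 4 4 2 2
280 2 1 3 2 6 8 8 9 7 7 13 28 40 43 42 43 43 43 43 41 33 21 6 0 -2 -3 -1 -1 -2 -2 0 1 1 2 3
300 113 112 117 118 119 123 131 125 107 95 91 92 88 87 82 82 81 83 82 87 92 92 94 91 92 93 101 105 106 106 107 108 111 113 111
320 211 224 232 233 236 237 237 237 237 231 190 125 94 95 94 95 97 97 100 98 92 115 180 224 235 236 236 236 233 233 233 234 234 233 233
340 228 232 235 235 235 235 236 236 237 231 193 129 95 96 93 97 99 99 99 97 94 105 158 217 235 238 237 237 236 237 237 237 238 237 237
360 149 136 130 126 122 118 115 112 108 99 90 88 87 91 93 93 94 96 97 90 85 77 85 102 120 139 154 170 183 188 196 210 228 234 235
```

The shank sits at column 367.2 against a predicted 367.2 over the mouth, and the lean is about 1.5°. I'll insert it with a force guard.

```bash
python3 - <<'E'
from station import bot,status,imaging
from h import *
import cv2
hit=bot.move_straight([.5226,-.2056,.199],max_speed=.04,until_force=10)
s=status.state();print(hit,s["clock"],s["tcp_pos"],s["grip_width"],s["ft_force"])
for n,y,x,h,w in(("side",100,210,150,180),):
    c=imaging.capture(n);pickle.dump(c,open(n+"4.pkl","wb"));cv2.imwrite(f"pics/{n}4.png",c["img"][:,:,::-1])
    cv2.imwrite(f"pics/{n}4c.png",cv2.resize(c["img"][y:y+h,x:x+w,::-1],None,fx=4,fy=4,interpolation=cv2.INTER_CUBIC))
E
```

```text
False 8.2417 [ 0.52254473 -0.20599434  0.19861821] 0.02267807105435474 [ 0.25273632 -5.69605254 -1.47104822]
```

View pics/side4c.png

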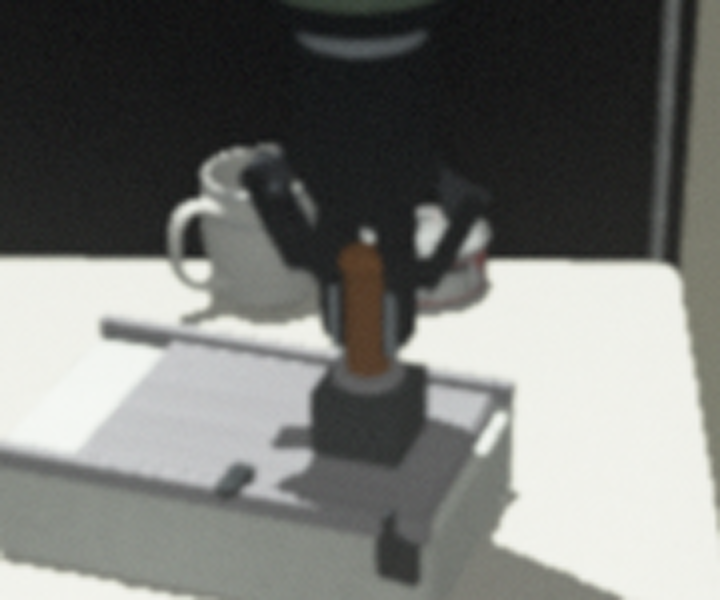

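```bash
python3 - <<'E'
from station import bot,status,imaging
from h import *
hit=bot.move_straight([.5226,-.2062,.1945],max_speed=.02,until_force=8)
s=status.state();print(hit,s["clock"],s["tcp_pos"],s["grip_width"],s["ft_force"])
bot.sleep(.2)
s=status.state();print(hit,s["clock"],s["tcp_pos"],s["grip_width"],s["ft_force"])
E
```

```text
True 8.5167 [ 0.52273398 -0.20614251  0.19655882] 0.02301844240805851 [0.29710322 0.98471298 8.73716491]
True 8.7167 [ 0.52275106 -0.20611715  0.19654157] 0.022616176272264317 [-0.38296732  0.53995408  8.91949911]
```

```bash
python3 - <<'E'
from station import bot,status,imaging
from h import *
import cv2
p0=np.array([.52265,-.2061,.1965])
for d in(.02,.05,.09):
    bot.move_straight(p0-R[:,0]*d,max_speed=.06)
    s=status.state();print(d,s["clock"],s["tcp_pos"],R.T@(np.array(s["tcp_pos"])-p0),"Fc",R.T@np.array(s["ft_force"]),s["grip_width"])
bot.sleep(.2)
for n,y,x,h,w in(("side",130,230,150,180),("top",180,330,80,80)):
    c=imaging.capture(n);pickle.dump(c,open(n+"5.pkl","wb"));cv2.imwrite(f"pics/{n}5.png",c["img"][:,:,::-1])
    cv2.imwrite(f"pics/{n}5c.png",cv2.resize(c["img"][y:y+h,x:x+w,::-1],None,fx=4,fy=4,interpolation=cv2.INTER_CUBIC))
E
```

```text
0.02 9.2 [ 0.50406585 -0.20015735  0.19653269] [-1.95103313e-02  1.81405026e-04  3.26945502e-05] Fc [ 2.94499342 -1.18318472  6.49921511] 0.02269974982609657
0.05 9.85 [ 0.47572451 -0.1913154   0.19656435] [-4.91988316e-02  2.47167301e-04  6.43502374e-05] Fc [3.39141939 0.74221788 7.00977063] 0.022639681355387825
0.09 10.6667 [ 0.43781427 -0.17948894  0.19656611] [-8.89108390e-02  3.34360909e-04  6.61100823e-05] Fc [5.75862136 1.45079301 7.22332456] 0.02267040882069317
```

View pics/side5c.png

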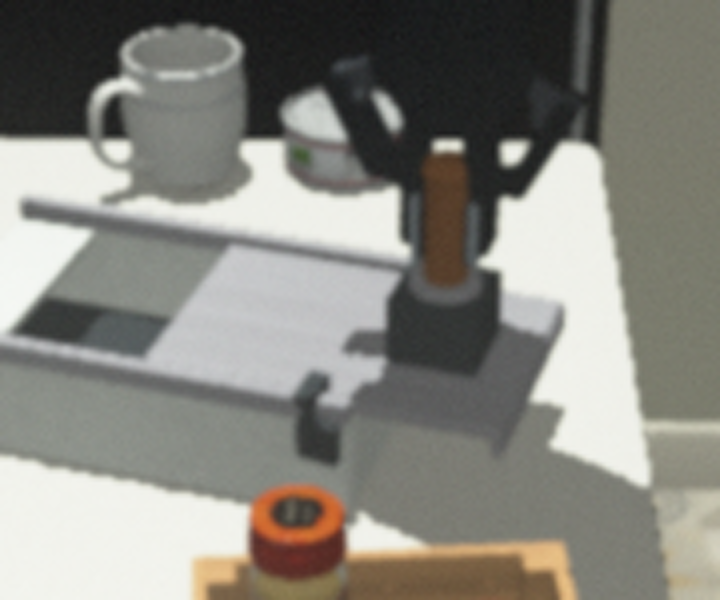

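View pics/top5c.png

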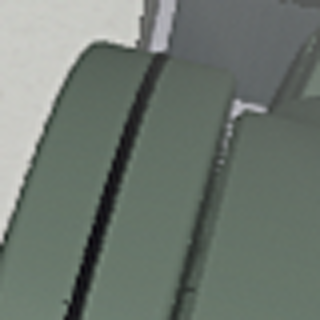

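```bash
cat > d.py <<'E'
from h import *
import cv2
def draw(n,ox,oy,w,h,s,boxes,o):
    c=load(n);im=c["img"][oy:oy+h,ox:ox+w,::-1];im=cv2.resize(im,None,fx=s,fy=s,interpolation=cv2.INTER_CUBIC);raw=im.copy()
    for (x0,x1,y0,y1,z0,z1),col in boxes:
        v=[(x,y,z) for x in(x0,x1) for y in(y0,y1) for z in(z0,z1)]
        for i in range(8):
            for j in range(i):
                if sum(p!=q for p,q in zip(v[i],v[j]))==1:
                    ps=[proj(c,R@np.array(k)+O) for k in(v[i],v[j])]
                    ps=[(int((p[0]-ox+.5)*s),int((p[1]-oy+.5)*s)) for p in ps];cv2.line(im,*ps,col,1)
    cv2.imwrite(f"pics/{o}.png",np.hstack([raw,im]) if w*s<=400 else im)
if __name__=="__main__":
    G=(0,255,0);B=(0,0,255)
    bx=[((-.1175,-.1135,.082,.098,.061,.091),G),((-.023,-.015,.058,.087,.073,.079),B)]
    draw("top0",338,190,38,60,10,bx,"p1");draw("side0",255,205,60,50,10,bx,"p2a")
    draw("side0",258,208,24,24,16,bx,"p3");draw("side0",296,218,24,30,16,bx,"p4")
    bx[1]=((-.112,-.104,.058,.087,.073,.079),B)
    draw("side5",296,216,24,30,16,bx,"p5")
E
python3 d.py
```

```text
(no output)
```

View pics/p1.png

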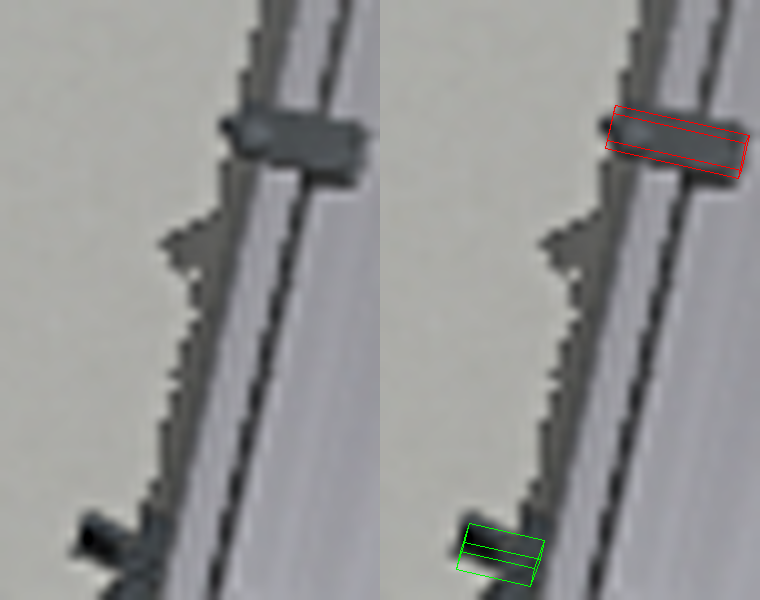

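View pics/p3.png

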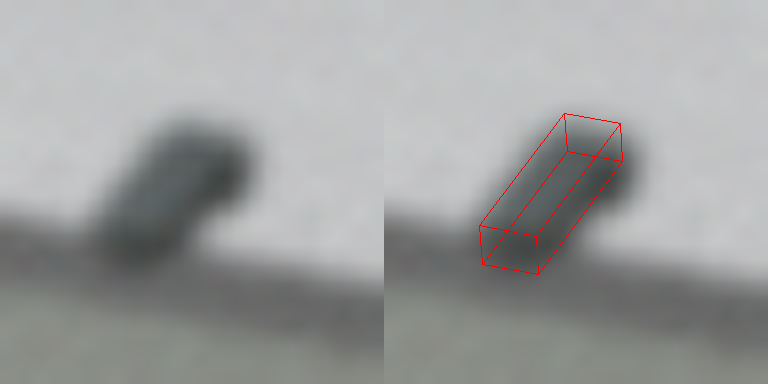

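View pics/p4.png

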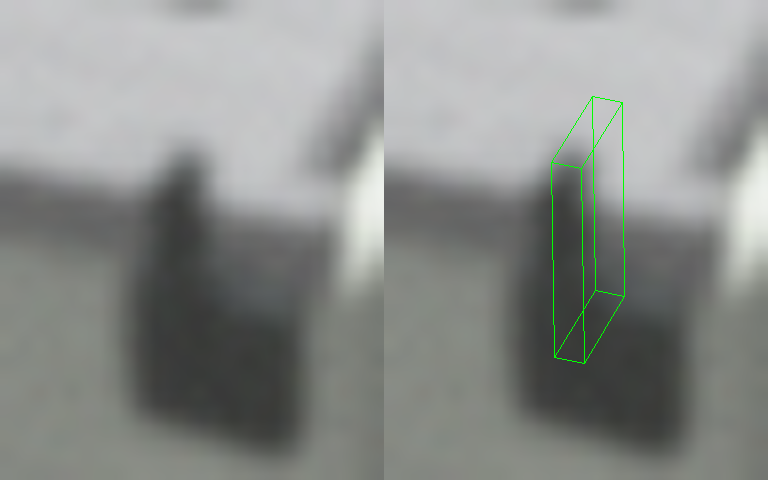

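View pics/p5.png

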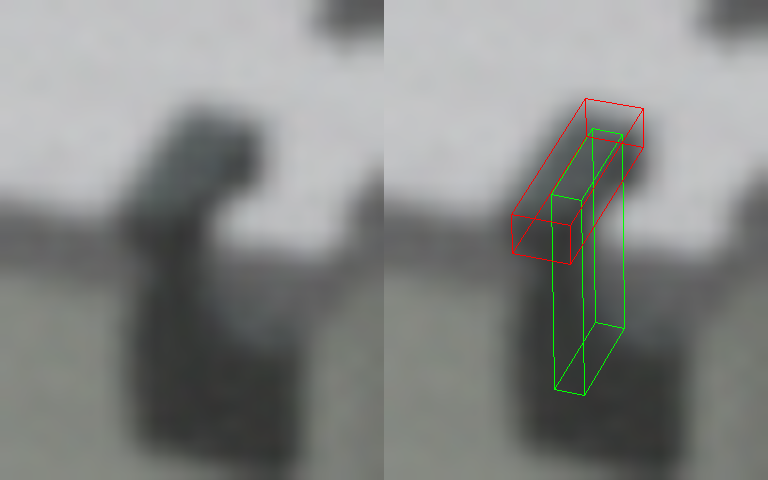

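```bash
python3 - <<'E'
from h import *
import cv2
a=load("side0");b=load("side5");C=lambda p:R.T@(p-O)
def pix(n,ox,oy,w,h,s,o):
    cv2.imwrite(o,cv2.resize(load(n)["img"][oy:oy+h,ox:ox+w,::-1],None,fx=s,fy=s,interpolation=cv2.INTER_CUBIC))
pix("side0",282,180,40,40,10,"pics/b0.png");pix("side5",321,190,40,40,10,"pics/b5.png")
x=np.hstack([cv2.imread("pics/b0.png"),cv2.imread("pics/b5.png")]);cv2.imwrite("pics/b.png",x)
E
cat > tm.py <<'E'
# predicted-motion search: warp patch of plane from side0 by cover travel d, compare with the later image
import sys
from h import *
import cv2
def match(n,box,z,ds):
    a=load("side0");b=load(n);x0,x1,y0,y1=box
    X,Y=np.meshgrid(np.arange(x0,x1,.001),np.arange(y0,y1,.001))
    def samp(c,dx):
        P=np.stack([X+dx,Y,0*X+z],-1)@R.T+O
        q=(P-c["eye"])@np.array(c["orientation"]);u=q[...,0]/q[...,2]*c["fx"]+c["cx"];v=q[...,1]/q[...,2]*c["fy"]+c["cy"]
        return cv2.remap(cv2.cvtColor(c["img"],cv2.COLOR_RGB2GRAY).astype(np.float32),u.astype(np.float32),v.astype(np.float32),cv2.INTER_CUBIC)
    A=samp(a,0)
    return max((np.corrcoef(A.ravel(),samp(b,-d).ravel())[0,1],d) for d in ds)
n=sys.argv[1]
ds=np.arange(.08,.105,.0005)
print("pointer",match(n,(-.035,-.005,.055,.09),.078,ds))
print("pointer inner",match(n,(-.035,-.005,.05,.08),.078,ds))
# wall-facing face of block (y=+.025): vertical plane
print("block left face base",match(n,(-.10,-.04,.024,.032),.069,ds))
E
python3 tm.py side5
```

```text
pointer (np.float64(0.9896529851722017), np.float64(0.08750000000000001))
pointer inner (np.float64(0.9922087219789192), np.float64(0.08750000000000001))
block left face base (np.float64(0.758092838855173), np.float64(0.09300000000000001))
```

View pics/b.png

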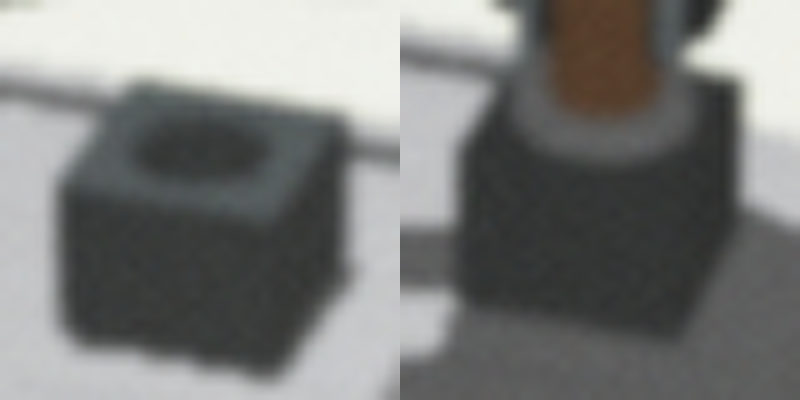

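Image matching gives 87.5 mm of travel so far and the target is about 95 mm. I'll pull 7.5 mm more.

```bash
python3 - <<'E'
from station import bot,status,imaging
from h import *
p0=np.array([.52265,-.2061,.1965])
bot.move_straight(p0-R[:,0]*.0975,max_speed=.03)
bot.sleep(.3)
s=status.state();print(s["clock"],R.T@(np.array(s["tcp_pos"])-p0),"Fc",R.T@np.array(s["ft_force"]),s["grip_width"])
c=imaging.capture("side");pickle.dump(c,open("side6.pkl","wb"))
import cv2
cv2.imwrite("pics/side6c.png",cv2.resize(c["img"][180:260,270:390,::-1],None,fx=6,fy=6,interpolation=cv2.INTER_CUBIC))
E
python3 tm.py side6
```

```text
11.6667 [-9.63232633e-02  3.95640379e-04  6.98228349e-05] Fc [4.50040643 1.36683259 6.78677703] 0.023078319354364493
pointer (np.float64(0.977482374718713), np.float64(0.09450000000000001))
pointer inner (np.float64(0.9908492014471239), np.float64(0.09500000000000001))
block left face base (np.float64(0.7047319267658041), np.float64(0.10050000000000002))
```

View pics/side6c.png

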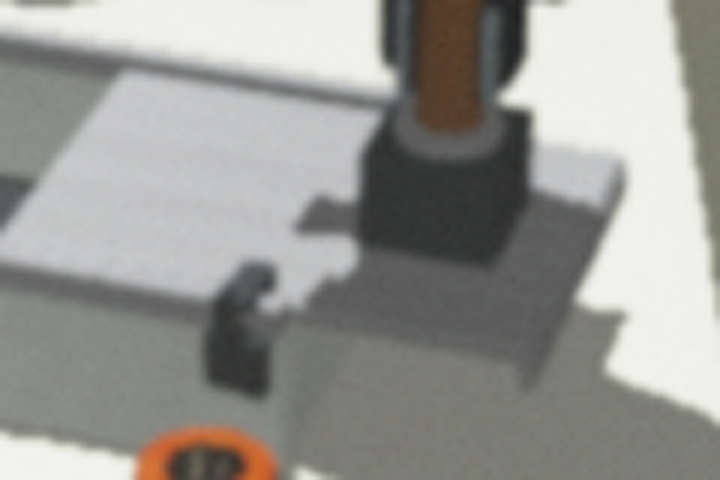

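The pointer bar, extended along the caddy's y, reaches column 226 at row 323 of the crop. The fin at that height is also at column 226. The collar rests on the block, so I'm handing it in.

```bash
python3 - <<'E'
from station import bot,status
s=status.state();print(s["clock"],s["joint_vel"],s["tcp_pos"])
bot.finish_job()
E
```

```text
11.7167 [-0.04853964  0.07200281 -0.09713128 -0.05946735 -0.02128363  0.13340261
  0.0824409 ] [ 0.43074346 -0.17725609  0.19656321]
the job is handed in; nothing more can be done
```

I lifted the pull pin out of the crate, seated it in the socket and pulled the cover out to the mark. I handed the job in at 11.7 s with the gripper still holding the pin; it gave no verdict.

**Seating:** the tool stopped at z = 0.1965 m, the predicted seated height. It was pressing down with about 9 N, and later pictures show the collar resting on the block.

**Pointer at the mark:** matching the side pictures before and after puts cover travel at 94.5–95 mm. I estimated the mark at about 95 mm (94.5–95.5 mm, with the fin located to about ±1.5 mm). In the last side picture the pointer bar, extended, also lines up with the fin.

**Hold:** the pull force was 4.5–5.8 N at the last two stops, consistent with the spring. The finger opening was steady at 23 mm, and the fingertips were about 17 mm above the block.

**Checks that fell short or disagreed:**
- The same matching done on the block's base gave 100.5 mm with a weak correlation (0.70). I put this down to the gripper's shadow and ignored it.
- The arm hid the pointer from the top camera after the pull, so the final alignment was checked only from the side view.
- The pin leaned about 1.5° before insertion, well under the limit.
- I didn't measure the crate items again at the end. The contact-guarded descents to the pin never tripped, and the parts of the crate in the later pictures looked undisturbed.

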